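Fold the angle gauge and put it away in its box

TASK

The setting-up is finished: fold the yellow angle gauge fully shut before it goes away, then lay it flat in the open blue storage box, lengthwise. Leave it there folded, and leave the box's lid open.

Things in the scene. Friction and masses are not known exactly. Their poses are not given: they have to be found in the camera images.
- gauge_mid (a point): Folding angle gauge, loose, 0.12 kg: two yellow bars (each 13 wide, 16 high, 117 mm from pivot to tip) on a dark steel pivot disc 26 mm across. Point: centre of the shut gauge (130 x 27 x 16 mm), 8 mm above its underside, fixed in the fixed leg's frame; the pivot is 52 mm from it along -x, the fixed leg runs along x (y -13.5 to -0.5 mm), the moving leg opens to the +y side; z up.
- gauge_leg (a joint): Angle between the legs: 0 shut, 0.7 to 0.8 rad at the start, 0.9 at most; it grows as the moving leg swings anticlockwise seen from above. Light friction, no spring, stays as left. Squeezing the legs across their bisector 33 mm from the pivot (at most 68 mm wide there, and near the centre of mass) folds the gauge, and the same grip can carry it.
- case_floor (a point): Centre of the foam bed in the blue storage box, 8 mm above the worktop; the box is fixed. Inside 96 mm along x, 150 mm along y; walls 4 mm thick, rims 40 mm above the worktop; z up. The blue lid, hinged along the +x rim, stands open leaning away, up to 150 mm above the worktop. The shut gauge fits along y, either end first.
- case_lid (a joint): Lid of the storage box: 0 shut, 1.9 rad fully open; it stands open past upright, held there by its weight.
Mind the look-alikes: they are no part of the job. There is more than one size of the part that bears gauge_mid; the job needs the larger.

How it is judged:
On the way:
1. the gauge is folded shut, to within 0.12 rad, while still outside the box (its centre more than 115 mm from the box's centre, seen from above) (value of joint gauge_leg below 0.12 rad and horizontal distance between gauge_mid and case_floor above 0.115 m), for 0.2 s.
At the end, for the whole second after the job is handed in: The gauge, folded (under 0.15 rad), lies flat (within 0.12 rad) in the box: centre within 35 mm across and 20 mm along of the box centre and under 16 mm above the foam bed, length within 0.45 rad of the long side; lid open more than 1.5 rad (value of joint gauge_leg below 0.15 rad and x of gauge_mid in the frame of case_floor between -0.035 and 0.035 m and y of gauge_mid in the frame of case_floor between -0.02 and 0.02 m and z of gauge_mid in the frame of case_floor below 0.016 m and angle between the x axis of gauge_mid and the y axis of case_floor, either way round below 0.45 rad and angle between gauge_mid's own z axis and vertical below 0.12 rad and value of joint case_lid above 1.5 rad); the robot touches nothing.
It also fails if it takes over 38 s, if anything falls off the work surface, if the arm or the gripper's body presses on something with over 40 N, if the wrist force passes 120 N, or if a joint passes its speed limit or range.

ROBOT

A 6-joint arm with a two-finger parallel gripper is mounted at the origin on a cart in front of the work surface, level with it; the furniture and walls round the work are solid. World frame = base frame: x ahead of the robot, y to its left, z up, the work surface at z = 0. Lengths are in m, angles in rad, forces in N, time in s.
With the tool pointing down it reaches from about 0.3 to 0.875 m from the base axis. Payload 6.4 kg.
Tool frame: the origin (TCP) lies midway between the tips of the shut fingers; the grasp point (between the pads) lies 19 mm behind it; z points along the fingers, y is the direction in which the jaws open and shut (so a half turn about z gives the same grasp; the last joint's range is limited). The gripper opens to 85 mm and grips with 20 to 120 N. Pads are 22 mm wide; open, the fingers measure 114 mm over their backs; the gripper's body (76 mm by 85 mm) begins 54 mm behind the grasp point. The pads swing forward as they close: fully open they stand 13 mm farther back than shut.
Start: joints at [-1.38, 0.181, 1.607, -0, 1.354, -0.206], TCP at [0.222, -0.53, 0.231] pointing down, gripper open.
Joint ranges: [-2.99, 2.99], [-0.89, 2.07], [0.3, 2.58], [-1.14, 4.28], [0, 2.63], [-3.12, 3.12]. Speed limits (rad/s): [2.57, 2.57, 3.01, 3.14, 3.14, 3.14].

INTERFACE

Orientations are given as a unit quaternion [w, x, y, z].
In Python, from bench import ctrl gives the robot as it stands. The module is installed in compiled form; this text tells all that it offers.
- The arm moves only by the tool arm_command, never from a script. Its argument "plan" is one flat list of numbers, 4 for each row, row after row: the shift along the tool's x, y, z in mm, then the turn about the tool's z in rad. A call has 1 to 20 rows; each row shifts and turns the commanded pose from where the row before left it, along the tool's axes as they then stand; what a row does not reach is not made up. A row lasts 1/10 s, in which the tool goes at most 50 mm and 8.59 degrees, less where a joint would pass 70% of its speed; a pose out of reach is approached as far as the arm can. A call is refused whole if a number of a shift passes 50 or a number of a turn 0.15, either way. A call with a gripper value outside its range is refused whole. "grip" is the opening, from 0 (shut) to 1 (fully open), set as the call begins (left out, the last holds). The fingers move at their own pace and stop on an object; the grip force is fixed at half the most. Time passes only in rows, so rows that do not move let the fingers close. It gives the time, the measured TCP pose, the force and the opening at its end, in the units of the state.
- ctrl.get_obs(): the state, without advancing time (a new reading comes with each control period).
- ctrl.camera(name): name is "scene" or "top" or "wrist"; returns a dict with "color" (400x640x3 uint8, red, green, blue), "camera_matrix" (3x3 intrinsics, pixels), "eye" and "attitude" of the camera in the world; the wrist camera has in their place "T_tool_cam" (4x4, takes a point from camera to tool coordinates, whose origin is the TCP and whose axes are the flange's). Camera axes: x right, y up, looking along -z (the intrinsics and any distortion apply to the point x, -y, -z); pixel columns grow to the right and rows downward; lengths in m; the calibration is good to about 2 mm. A picture is of the moment at which its call begins: read the wrist's pose just before it. There is no depth.
- ctrl.hand_in(): hands the job in, once; it reports no verdict.
The state is a dict: "time_s": time; "q": joint angles; "dq": joint speeds; "joint_efforts": joint torques, N m; "eef_pos": TCP position; "eef_rot": TCP orientation; "wrist_force": force on the tool from outside, world axes, zero at the start; "torque": the same for the moment, N m; "opening": opening from 0.0 (shut) to 1.0 (fully open).
Only numpy, scipy, OpenCV 4.12 (cv2) and the standard library are available. Lean on these libraries where they do the work, as an engineer would, in place of code of your own. Each camera call takes 0.05 s, during which the arm holds its last target. There are 200 camera calls.

## Working session

There is one attempt and no reset: what is moved stays moved. The work goes in short steps, Python scripts to look and compute and a tool call to move; the robot and the scene stay as the last step left them, time stands still between calls to the robot, and variables do not carry over. Pictures are saved under pics/ and viewed, about 8 in all and at most 12, crops included, and the job is handed in when it is done.

Besides the shell and the picture viewer there is one more tool, called as name(argument=value, ...) on one line, values as JSON. arm_command: Moves the arm, as the interface text tells. Its arguments: {"type":"object","properties":{"plan":{"type":"array","items":{"type":"number"}},"grip":{"type":"number"}},"required":["plan"]}

```bash
mkdir -p pics; cat > h.py <<'E'
import numpy as np, cv2
from scipy.spatial.transform import Rotation as R
from bench import ctrl
def cam(n):
    o=ctrl.get_obs(); c=ctrl.camera(n)
    K=np.array(c["camera_matrix"])
    if n=="wrist":
        T=np.array(c["T_tool_cam"]); q=o["eef_rot"]; r=R.from_quat([q[1],q[2],q[3],q[0]]).as_matrix()
        A=r@T[:3,:3]; e=r@T[:3,3]+np.array(o["eef_pos"])
    else:
        e=np.array(c["eye"]); a=np.array(c["attitude"]); A=a if a.shape==(3,3) else R.from_quat([a[1],a[2],a[3],a[0]]).as_matrix()
    return c["color"],K,e,A,c
def ray(u,v,z,K,e,A):
    d=np.linalg.inv(K)@np.array([u,v,1.]); d=A@np.array([d[0],-d[1],-d[2]])
    return e+d*(z-e[2])/d[2]
E
python3 - <<'E'
from h import *
for n in("top","scene"):
    im,K,e,A,c=cam(n); cv2.imwrite(f"pics/{n}0.png",im[...,::-1]); print(n,K,e,A,[k for k in c])
    hsv=cv2.cvtColor(im,cv2.COLOR_RGB2HSV)
    for nm,lo,hi in(("y",(20,110,80),(35,255,255)),("b",(95,90,40),(125,255,255))):
        m=cv2.inRange(hsv,lo,hi)
        for ct in cv2.findContours(m,0,2)[0]:
            if cv2.contourArea(ct)>60: 
                (u,v),s,a=cv2.minAreaRect(ct); print(nm,cv2.contourArea(ct),(round(u),round(v)),s,a,ray(u,v,.016,K,e,A).round(3))
o=ctrl.get_obs();print(o)
E
```

```text
top [[520.14525295   0.         314.25648299]
 [  0.         520.14525295 199.28581925]
 [  0.           0.           1.        ]] [ 0.46563764 -0.02675938  1.09689687] [[ 0.0033723   0.99899377 -0.0447221 ]
 [-0.9999896   0.00323163 -0.00321737]
 [-0.00306961  0.04473248  0.99899429]] ['color', 'camera_matrix', 'eye', 'attitude']
y 289.0 (420, 243) (8.302675247192383, 55.77107620239258) 13.240520477294922 [ 0.423 -0.242  0.016]
y 268.0 (397, 228) (7.446051120758057, 56.30259323120117) 56.72511291503906 [ 0.455 -0.196  0.016]
y 317.5 (418, 166) (10.114913940429688, 37.13069534301758) 39.80556869506836 [ 0.585 -0.24   0.016]
b 5827.5 (209, 212) (75.27391815185547, 92.55553436279297) 85.84036254882812 [0.488 0.196 0.016]
b 112.5 (635, 138) (20.0, 8.0) 90.0 [ 0.644 -0.692  0.016]
b 523.0 (482, 133) (16.970561981201172, 36.769554138183594) 45.0 [ 0.654 -0.373  0.016]
b 1240.5 (605, 135) (64.92842102050781, 30.563495635986328) 8.746162414550781 [ 0.651 -0.63   0.016]
b 103.5 (559, 109) (11.884244918823242, 18.91777801513672) 14.03624439239502 [ 0.705 -0.535  0.016]
b 65.5 (555, 28) (5.091
[... 1019 characters left out ...]
90.0 [ 0.825 -0.788  0.016]
{'time_s': 0.1, 'q': array([-1.38029320e+00,  1.81509850e-01,  1.60790714e+00, -1.44607638e-05,
        1.35381512e+00, -2.06303850e-01]), 'dq': array([-0.00117894, -0.00318096, -0.00205527, -0.00040012,  0.00097243,
        0.00061889]), 'joint_efforts': array([-3.89962206e-04, -4.45881486e+01, -3.52241850e+01, -3.48368103e-04,
        4.10656809e-03, -1.22119138e-05]), 'eef_pos': array([ 0.22213553, -0.52981164,  0.23045043]), 'eef_rot': array([-8.19759233e-04,  9.80381869e-01,  1.97105858e-01, -5.83256720e-07]), 'wrist_force': array([-0.24462704, -1.08022076,  0.42226576]), 'torque': array([-0.03534025, -0.00923214,  0.00136839]), 'opening': 0.9996582065571941}
```

View pics/top0.png

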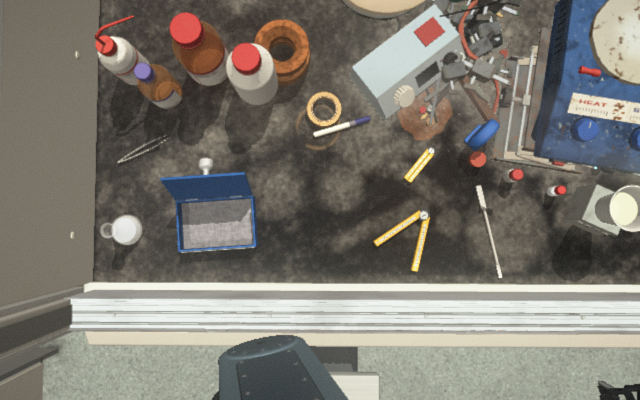

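View pics/scene0.png

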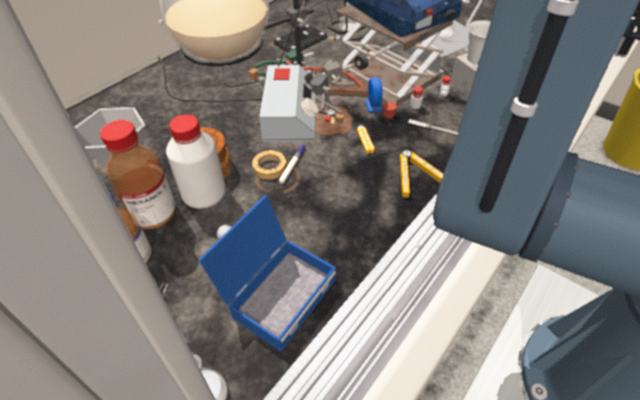

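The top view shows the large open gauge with its pivot at about (424,215) and tips at (375,244) and (415,271). The smaller shut look-alike is at (418,166). The box bed is at about (216,223), with the lid standing toward +x. The scene view agrees.

```bash
python3 - <<'E'
from h import *
im,K,e,A,c=cam("top")
hsv=cv2.cvtColor(im,cv2.COLOR_RGB2HSV)
m=cv2.inRange(hsv,(18,100,80),(36,255,255))
L=[]
for ct in cv2.findContours(m,0,2)[0]:
    (u,v),s,a=cv2.minAreaRect(ct)
    if cv2.contourArea(ct)>150 and max(s)>50:
        p=np.array([ray(*q,.016,K,e,A)[:2] for q in ct[:,0]]); f=cv2.fitLine(p.astype(np.float32),2,0,.01,.01).ravel()
        d=f[:2]; d=d if d[1]>0 else -d; t=(p-f[2:])@d
        print("leg",f[2:],np.degrees(np.arctan2(d[1],d[0])),np.ptp(t), "ends",f[2:]+d*t.min(),f[2:]+d*t.max()); L.append((f[2:],d))
(p,d),(q,g)=L
X=p+d*np.linalg.solve(np.c_[d,-g],q-p)[0]
b=(d+g)/np.linalg.norm(d+g)
print("intersection of centrelines",X,"bis",b,np.degrees(np.arctan2(b[1],b[0])),"angle",np.arccos(d@g))
# centrelines lie 7mm outside lines through the pivot -> pivot is inward of X along bisector
h=np.arccos(d@g)/2; P=X+b*.007/np.sin(h)
print("pivot",P,"grip",P+.033*b, "pivot disc seen at",ray(424,215,.016,K,e,A)[:2])
m=cv2.inRange(hsv,(95,90,40),(125,255,255)); m[:, :150]=0; m[:,270:]=0
ct=max(cv2.findContours(m,0,2)[0],key=cv2.contourArea)
r=cv2.approxPolyDP(ct,4,True)[:,0]
for w in r: print("box",w,ray(*w.astype(float),.04,K,e,A)[:2].round(4))
cs,hi=cv2.findContours(m,2,2)
for k,x in enumerate(cs):
    if hi[0][k][3]>=0 and cv2.contourArea(x)>300:
        for w in cv2.boxPoints(cv2.minAreaRect(x)): print("hole",w,ray(*w,.04,K,e,A)[:2].round(4),ray(*w,.008,K,e,A)[:2].round(4))
cv2.imwrite("pics/c1.png",cv2.resize(im[150:290,150:470],None,fx=2.5,fy=2.5,interpolation=2)[...,::-1])
E
```

```text
leg [ 0.42163348 -0.24244186] 165.53995 0.11652373865408036 ends [ 0.47910185 -0.25726144] [ 0.36626935 -0.22816491]
leg [ 0.4540037  -0.19327411] 124.57633 0.117168075623391 ends [ 0.48893947 -0.24396117] [ 0.42244614 -0.1474884 ]
intersection of centrelines [ 0.5022146  -0.26322162] bis [-0.81973374  0.57274485] 145.05814 angle 0.71495
pivot [ 0.4858157 -0.2517638] grip [ 0.4587645  -0.23286322] pivot disc seen at [ 0.48210806 -0.25121635]
box [244 172] [0.5682 0.1201]
box [160 179] [0.5533 0.2914]
box [178 200] [0.5106 0.254 ]
box [178 251] [0.4072 0.2524]
box [257 244] [0.4219 0.0924]
box [254 198] [0.5152 0.0993]
hole [178.53809 201.53299] [0.5075 0.2528] [0.5087 0.2613]
hole [251.30963 196.33502] [0.5185 0.1048] [0.5202 0.1088]
hole [254.77155 244.80203] [0.4202 0.0969] [0.4188 0.1006]
hole [182. 250.] [0.4092 0.2443] [0.4075 0.2526]
```

View pics/c1.png

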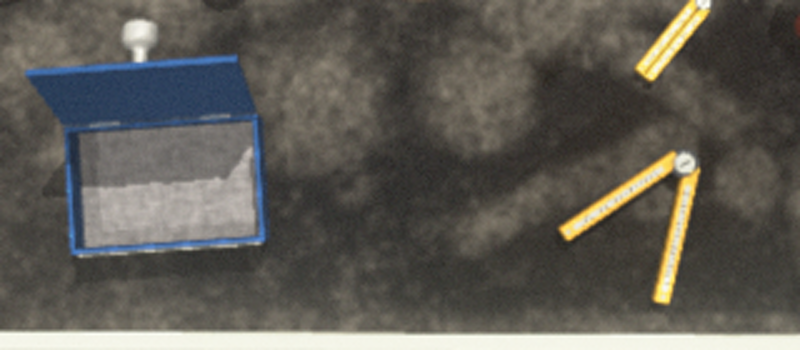

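arm_command(plan=[27.7,-15.2,0,0,27.7,-15.2,0,0,27.7,-15.2,0,0,27.7,-15.2,0,0,27.7,-15.2,0,0,27.7,-15.2,0,0,27.7,-15.2,0,0,27.7,-15.2,0,0,27.7,-15.2,0,0,27.7,-15.2,0,0,27.7,-15.2,0,0,27.7,-15.2,0,0,0,0,0,-0.14,0,0,0,-0.14,0,0,0,-0.14,0,0,0,-0.14,0,0,0,-0.14,0,0,0,-0.14,0,0,0,-0.14,0,0,0,-0.14], grip=0.85)

```text
time_s: 2.15
eef_pos: [0.4581, -0.2335, 0.231]
eef_rot: [-0.0, 0.724, 0.69, -0.0]
wrist_force: [0.2, 0.4, 0.9]
opening: 0.85
```

arm_command(plan=[0,0,0,-0.14,0,0,0,-0.14,0,0,0,-0.14,0,0,0,-0.14,0,0,0,-0.14,0,0,0,-0.14,0,0,0,-0.14,0,0,0,0,0,0,0,0,0,0,0,0])

```text
time_s: 3.15
eef_pos: [0.4582, -0.2336, 0.2312]
eef_rot: [-0.0, 0.318, 0.948, 0.0]
wrist_force: [-0.4, -0.0, -0.5]
opening: 0.849
```

```bash
cat > w.py <<'E'
from h import *
import sys
def pose():
    o=ctrl.get_obs(); q=o["eef_rot"]; r=R.from_quat([q[1],q[2],q[3],q[0]]).as_matrix()
    print(round(o["time_s"],2),"pos",np.round(o["eef_pos"],4),"xang",np.degrees(np.arctan2(r[1,0],r[0,0])).round(2),"z",r[:,2].round(4),"F",np.round(o["wrist_force"],1),"open",round(o["opening"],3),"q6",o["q"][5].round(2))
    return r,np.array(o["eef_pos"])
E
python3 - <<'E'
from w import *
r,p=pose()
im,K,e,A,c=cam("wrist"); cv2.imwrite("pics/w1.png",im[...,::-1])
hsv=cv2.cvtColor(im,cv2.COLOR_RGB2HSV)
m=cv2.morphologyEx(cv2.inRange(hsv,(18,90,80),(36,255,255)),3,np.ones((5,5)))
for ct in cv2.findContours(m,0,2)[0]:
    if cv2.contourArea(ct)>500:
        f=np.array([ray(*q,.016,K,e,A)[:2] for q in ct[:,0]]).astype(np.float32)*1000
        print("area",cv2.contourArea(ct),cv2.minAreaRect(ct)[0],"world mm",cv2.boxPoints(cv2.minAreaRect(f)).round(1).tolist())
E
```

```text
3.15 pos [ 0.4582 -0.2336  0.2312] xang 142.9 z [-2.e-04  2.e-04 -1.e+00] F [-0.4 -0.  -0.5] open 0.849 q6 -1.63
area 983.5 (377.23760986328125, 247.62376403808594) world mm [[543.5, -223.5], [608.2000122070312, -275.6000061035156], [622.0999755859375, -258.3999938964844], [557.2999877929688, -206.3000030517578]]
area 2812.5 (571.0000610351562, 228.99998474121094) world mm [[653.7999877929688, -18.399999618530273], [671.0999755859375, -86.80000305175781], [750.0, -67.0], [732.7999877929688, 1.5]]
area 1403.0 (293.0340576171875, 143.4839324951172) world mm [[364.8999938964844, -238.5], [478.70001220703125, -264.6000061035156], [482.3999938964844, -248.6999969482422], [368.5, -222.60000610351562]]
area 1380.5 (345.5722961425781, 141.24478149414062) world mm [[415.0, -154.5], [481.6000061035156, -251.5], [495.20001220703125, -242.1999969482422], [428.6000061035156, -145.1999969482422]]
```

View pics/w1.png

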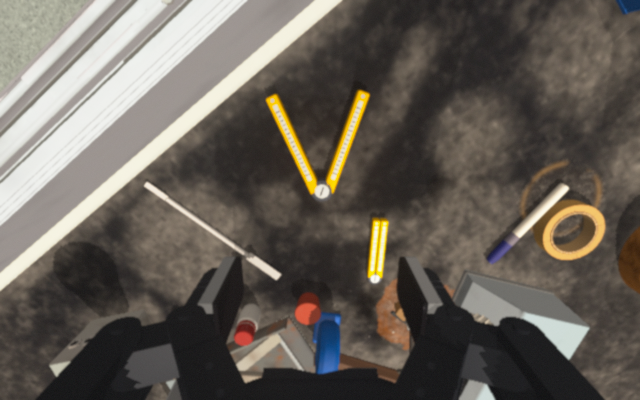

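The wrist view shows the pivot at (322,190) with the legs opening symmetrically above it, between the finger planes. It agrees with the top view to 3 mm.

arm_command(plan=[3,0,0,-0.045,0,0,25,0,0,0,35,0,0,0,35,0,0,0,35,0,0,0,35,0,0,0,30,0,0,0,20,0,0,0,8,0,0,0,4,0,0,0,2,0,0,0,0,0,0,0,0,0], grip=0.85)

```text
time_s: 4.5
eef_pos: [0.4566, -0.2324, 0.0033]
eef_rot: [0.001, 0.295, 0.955, -0.0]
wrist_force: [-0.7, 0.3, 0.1]
opening: 0.852
```

```bash
python3 - <<'E'
from w import *
pose()
im=cam("wrist")[0]; cv2.imwrite("pics/w2.png",im[...,::-1])
E
```

```text
4.5 pos [ 0.4566 -0.2324  0.0033] xang 145.63 z [ 0.0015 -0.0013 -1.    ] F [-0.7  0.3  0.1] open 0.852 q6 -1.67
```

View pics/w2.png

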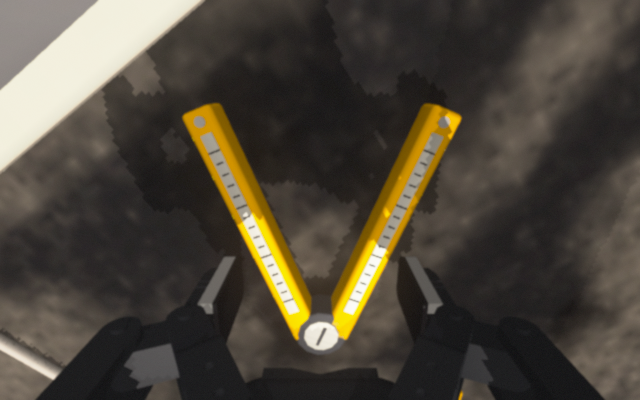

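The gauge is centred between the fingers, with the pivot at (320,335). Next I'll squeeze.

arm_command(plan=[0,0,2,0,0,0,0,0,0,0,0,0,0,0,0,0,0,0,0,0,0,0,0,0,0,0,0,0,0,0,0,0,0,0,0,0,0,0,0,0,0,0,0,0,0,0,0,0], grip=0.15)

```text
time_s: 5.75
eef_pos: [0.4562, -0.2322, 0.0009]
eef_rot: [0.0, 0.295, 0.955, -0.0]
wrist_force: [-0.8, 0.5, 6.6]
opening: 0.293
```

```bash
python3 - <<'E'
from w import *
pose()
im=cam("wrist")[0]; cv2.imwrite("pics/w3.png",im[...,::-1])
E
```

```text
5.75 pos [ 0.4562 -0.2322  0.0009] xang 145.64 z [ 4.e-04 -6.e-04 -1.e+00] F [-0.8  0.5  6.6] open 0.293 q6 -1.67
```

View pics/w3.png

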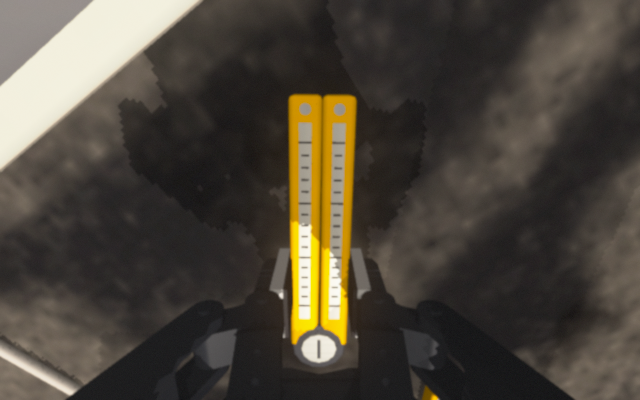

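The gauge is folded shut and gripped, with the pivot at (318,350) and the two bars parallel. Next: lift, turn and carry.

arm_command(plan=[0,0,-5,0,0,0,-15,0,0,0,-30,0,0,0,-30,0,0,0,-30,0,0,0,-30,0,0,0,-10,0,0,0,0,0.1,0,0,0,0.134,0,0,0,0.134,0,0,0,0.134,0,0,0,0.134,0,0,0,0.134,0,0,0,0.133,0,0,0,0])

```text
time_s: 7.3
eef_pos: [0.4553, -0.2314, 0.1491]
eef_rot: [-0.001, 0.683, 0.73, -0.0]
wrist_force: [-0.5, -0.5, -0.3]
opening: 0.292
```

arm_command(plan=[15,1.2,0,0,30.1,2.4,0,0,30.1,2.4,0,0,30.1,2.4,0,0,30.1,2.4,0,0,30.1,2.4,0,0,30.1,2.4,0,0,30.1,2.4,0,0,30.1,2.4,0,0,30.1,2.4,0,0,30.1,2.4,0,0,30.1,2.4,0,0,30.1,2.4,0,0,15,1.5,0,0,0,0,0,0,0,0,0,0])

```text
time_s: 8.9
eef_pos: [0.4599, 0.1611, 0.1499]
eef_rot: [-0.0, 0.681, 0.732, -0.0]
wrist_force: [0.4, -0.6, -0.8]
opening: 0.289
```

```bash
python3 - <<'E'
from w import *
r,p=pose()
im,K,e,A,c=cam("wrist"); cv2.imwrite("pics/w4.png",im[...,::-1])
a=np.radians(93.9); ax=np.array([np.cos(a),np.sin(a)]); C=np.array([.462,.176]); n=np.array([ax[1],-ax[0]])
rv=cv2.Rodrigues((np.diag([1,-1,-1])@A.T))[0]; tv=-np.diag([1,-1,-1])@A.T@e
for z in(.04,):
    P=np.array([[*(C+s*.075*ax+t*.048*n),z] for s in(-1,1) for t in(-1,1)])
    print("predicted inner rim px",cv2.projectPoints(P,rv,tv,K,None)[0][:,0].round(0).tolist())
E
```

```text
8.9 pos [0.4599 0.1611 0.1499] xang 94.08 z [-9.e-04 -3.e-04 -1.e+00] F [ 0.4 -0.6 -0.8] open 0.289 q6 0.02
predicted inner rim px [[268.0, 259.0], [379.0, 259.0], [259.0, 75.0], [391.0, 76.0]]
```

View pics/w4.png

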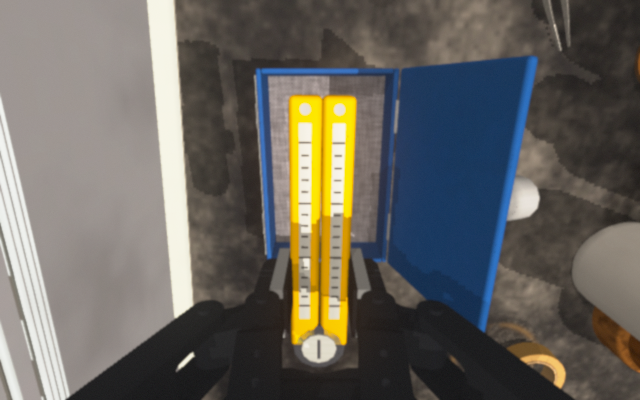

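The box inner rim is at about (270–386, 75) and (275–384, 258), within 2–3 mm of prediction. The gauge is aligned with it. Now I'll check where the gauge sits along its own axis.

```bash
python3 - <<'E'
from w import *
r,p=pose()
im,K,e,A,c=cam("wrist")
for n,u,v,z in(("pivot",319,349,.165),("tip",323,96,.165),("rimTL",270,75,.04),("rimTR",386,75,.04),("rimBL",275,259,.04),("rimBR",384,259,.04)):
    w=ray(u,v,z,K,e,A); print(n,w[:2].round(4),"rel tool mm",(r.T@(w-p)*1000).round(1)[:2])
E
```

```text
8.95 pos [0.4602 0.1605 0.15  ] xang 94.0 z [-7.e-04 -3.e-04 -1.e+00] F [-0.3  0.  -1.2] open 0.29 q6 0.02
pivot [0.4623 0.1209] rel tool mm [-39.7  -0.7]
tip [0.4555 0.2389] rel tool mm [78.5  0.8]
rimTL [0.4174 0.2478] rel tool mm [ 90.1 -36.5]
rimTR [0.5012 0.2537] rel tool mm [90.1 47.5]
rimBL [0.425  0.0978] rel tool mm [-60.1 -39.3]
rimBR [0.5197 0.1045] rel tool mm [-60.   55.6]
```

arm_command(plan=[2,4,5,0,0,0,15,0,0,0,25,0,0,0,25,0,0,0,25,0,0,0,20,0,0,0,10,0,0,0,8,0,0,0,4,0,0,0,2,0,0,0,0,0,0,0,0,0])

```text
time_s: 10.2
eef_pos: [0.4652, 0.163, 0.0119]
eef_rot: [0.0, 0.683, 0.731, 0.0]
wrist_force: [0.4, -0.3, -0.6]
opening: 0.292
```

arm_command(plan=[0,0,1.5,0,0,0,1,0,0,0,0,0,0,0,0,0])

```text
time_s: 10.6
eef_pos: [0.4648, 0.1629, 0.0089]
eef_rot: [0.0, 0.683, 0.731, 0.0]
wrist_force: [-0.4, -0.1, -1.0]
opening: 0.291
```

arm_command(plan=[0,0,0,0,0,0,0,0,0,0,0,0,0,0,0,0,0,0,0,0], grip=0.45)

```text
time_s: 11.1
eef_pos: [0.4646, 0.1629, 0.0088]
eef_rot: [-0.0, 0.683, 0.731, -0.0]
wrist_force: [-0.4, -0.3, 0.9]
opening: 0.454
```

arm_command(plan=[0,0,-5,0,0,0,-10,0,0,0,-15,0,0,0,-25,0,0,0,-25,0,0,0,-25,0,0,0,-25,0,0,0,-10,0,0,0,0,0,0,0,0,0])

```text
time_s: 12.1
eef_pos: [0.4641, 0.1628, 0.1482]
eef_rot: [-0.0, 0.683, 0.731, -0.0]
wrist_force: [-0.1, -0.5, 0.1]
opening: 0.449
```

```bash
python3 - <<'E'
from w import *
r,p=pose()
im,K,e,A,c=cam("wrist"); cv2.imwrite("pics/w5.png",im[...,::-1])
m=cv2.inRange(cv2.cvtColor(im,cv2.COLOR_RGB2HSV),(18,90,80),(36,255,255)); m[:,:230]=0; m[:,420:]=0
ct=max(cv2.findContours(m,0,2)[0],key=cv2.contourArea); (u,v),s,a=cv2.minAreaRect(ct)
print((u,v),s,a,ray(u,v,.024,K,e,A))
E
```

```text
12.1 pos [0.4641 0.1628 0.1482] xang 93.9 z [-7.e-04 -1.e-04 -1.e+00] F [-0.1 -0.5  0.1] open 0.449 q6 0.03
(322.0090637207031, 158.96624755859375) (34.28321075439453, 137.74290466308594) 0.9710219502449036 [0.46377902 0.1882245  0.024     ]
```

View pics/w5.png

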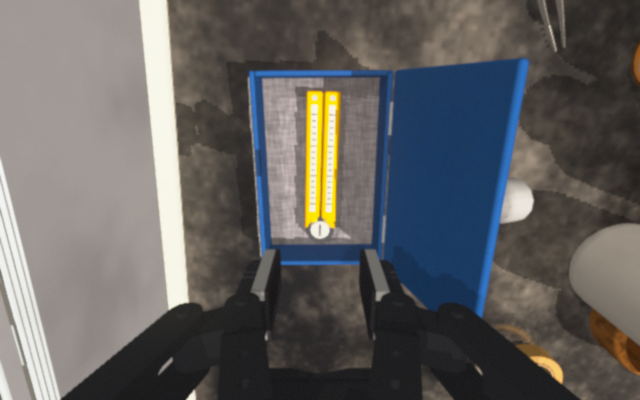

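The gauge lies shut and flat in the box: tip at (322,91), disc end at (320,240), bed rows about 78–245. The lid is open and the gripper is clear.

```bash
python3 -c "
from bench import ctrl
print(ctrl.hand_in())"
```

```text
the job is handed in; nothing more can be done
None
```

I folded the larger yellow gauge shut with one squeeze about 0.4 m from the box. I then carried it over, laid it lengthwise on the foam bed, let go and backed off, and handed in at about 12 s of the 38 s allowed.

**Last checks, from the final wrist picture:**
- **Gauge:** it looks shut and flat, in line with the box to about 1° and roughly 2–3 mm from the bed centre along its length (measured by eye in the picture).
- **Lid and gripper:** the lid stands open and the gripper is about 140 mm clear of the gauge.
- **Force:** the highest wrist force I read was about 7 N, against the table while squeezing.

**Disagreements:**
- The box centre from the top and wrist views differed by 2–8 mm across, and I moved only 4 mm to allow for that.
- The automatic centre of the yellow bars reads about 12 mm farther along than the gauge's true centre, mostly because the steel disc is not counted.
- I judged the shut angle, flatness and height from the picture and did not measure them. The hand-in gave no verdict.

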